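# Press the cover home on the gear case

## Task

Set the black cover level into the open top of the green gear case, long way along the long opening, then take the red-handled seating tool and press squarely on the cover's raised block until both ends click fully home under the orange catches. Only the tool may push the cover down past the catches, never the fingers. Then stand the tool upright again, wholly on its round blue pad, and leave the hammer, the clamp and the screw jar where they are.

Things in the scene. Friction and masses are not known exactly. Their poses are not given: they have to be found in the camera images.
- gear_case: Green gear case of a bench drill, fixed to the bench; 150 mm (its x) x 100 mm (y), 70 mm tall; feet spread to 130 mm in y; steel shaft stub at +x reaches 117 mm from the centre, at most 48 mm high. Origin: centre of its underside, on the bench. Inside, ledges along both long sides, 42.5 mm above the bench, carry the cover when home. An orange sprung catch in each end wall.
- mouth (a point): Centre of the case's open top, level with the rim, 70 mm above the bench. The opening is 104 mm (case's x) x 52 mm (y); over the upper 9 mm steep slick slopes widen it by 5 mm on every side. A cover laid in rests on the two catches, underside 60 mm above the bench; about 12 N (up to 16) straight down in its middle snaps it past them; it ends with its underside at 42.5 mm.
- cover: Snap-fit cover, about 0.08 kg, lying loose on the bench. Black plate 100 mm (its x) x 48 mm (y) x 10 mm with a grey raised block on its middle, 60 (x) x 26 (y) x 28 mm, flat top 38 mm above the underside. Origin: centre of the underside; z up. Goes in either way round. Grasp the block across its 26 mm. When home its origin is 42.5 mm above the bench, the block's top 80.5 mm.
- seating_tool: Hand seating tool, about 0.3 kg, loose, upright on the blue pad: flat foot 50 mm in diameter, 18 mm high (white nylon face, aluminium), steel neck 20 mm in diameter to 40 mm, round red handle 30 mm in diameter from 40 to 104 mm, black end of the same diameter to 112 mm. Origin: centre of the foot's underside; z up the handle.
- tool_grip (a point): Point on the seating tool's axis, within the red handle, 85 mm above its foot's underside: a good height to grasp.
- tool_pad: Round blue rubber pad 120 mm in diameter, 6 mm thick, fixed on the bench; the seating tool's place. Origin: centre of its underside, on the bench.
- hammer: Hammer 260 mm long lying on the bench, wooden handle and dark head; a bystander. Origin: middle of its length, underside.
- clamp: Yellow C-clamp about 150 x 110 mm and 20 mm thick lying on the bench; a bystander. Origin: middle of its spine, underside.
- screw_jar: Clear screw jar with white lid, 64 mm in diameter, 85 mm tall; a bystander. Origin: centre of its underside.
- catch_a (a joint): Orange wedge catch, 30 mm wide, in the middle of the case's +x end wall; its nose, 56 mm above the bench, has 45 degree faces and stands 46 mm from the case's centre. Value: how far (m) it is sprung back, 0 free, about 0.004 while the cover passes, back near 0 once it has closed over the cover.
- catch_b (a joint): The same catch in the case's -x end wall. The two noses are 92 mm apart; the cover, 100 mm long, must snap under both.
Not all that is in view belongs to the job. Leave any turquoise or yellow look-alike of the cover alone.

How it is judged:
On the way, in this order (a step that is already met when the one before it is completed fails the run):
1. the cover rests in the mouth on the catches, level, not yet pushed in (horizontal distance between cover and gear_case below 0.006 m and z of cover in the frame of gear_case between 0.055 and 0.065 m and angle between cover's own z axis and vertical below 0.1 rad and angle between the x axis of cover and the x axis of gear_case, either way round below 0.1 rad), for 0.2 s.
2. the held seating tool presses on the cover in the mouth (contact force between seating_tool and cover above 3 N and contact force between the fingers and seating_tool above 1 N and horizontal distance between cover and gear_case below 0.006 m and z of cover in the frame of gear_case above 0.046 m), for 0.02 s.
3. the cover is home under both catches (horizontal distance between cover and gear_case below 0.005 m and z of cover in the frame of gear_case below 0.0445 m and angle between cover's own z axis and vertical below 0.04 rad), for 0.2 s.
At the end, for the whole second after the job is handed in: Cover home in the case: origin within 5 mm of the case's axis, 40 to 44.5 mm above the bench, tilt under 0.04 rad. Seating tool at rest, upright within 0.1 rad, standing on the pad, axis within 37 mm of its centre. Hammer, clamp and jar within 30 mm of their start (all of step 3 and z of cover in the frame of gear_case above 0.04 m and horizontal distance between seating_tool and tool_pad below 0.037 m and z of seating_tool in the frame of tool_pad below 0.009 m and angle between seating_tool's own z axis and vertical below 0.1 rad and linear speed of each of seating_tool, cover below 0.02 m/s and distance of each of hammer, clamp, screw_jar from where it was at the start of the episode below 0.03 m); the robot touches nothing.
It fails at once if the robot itself pushes or holds the cover below the catches (underside lower than 54 mm in the mouth) (horizontal distance between cover and gear_case below 0.03 m and z of cover in the frame of gear_case below 0.054 m and contact force between any of the fingers, the arm and cover above 2 N).
It fails at once if the hammer, the clamp or the jar is shifted by more than 30 mm (distance of any of hammer, clamp, screw_jar from where it was at the start of the episode above 0.03 m).
It also fails if it takes over 64 s, if anything falls off the work surface, if the arm or the gripper's body presses on something with over 40 N, if the wrist force passes 120 N, or if a joint passes its speed limit or range.

## Robot

A 6-joint arm with a two-finger parallel gripper is mounted at the origin on the work surface. World frame = base frame: x ahead of the robot, y to its left, z up, the work surface at z = 0. Lengths are in m, angles in rad, forces in N, time in s.
With the tool pointing down it reaches from about 0.35 to 0.975 m from the base axis. Payload 7.1 kg.
Tool frame: the origin (TCP) lies midway between the tips of the shut fingers; the grasp point (between the pads) lies 19 mm behind it; z points along the fingers, x is the direction in which the jaws open and shut, and the axes are right-handed (so a half turn about z gives the same grasp; the last joint's range is limited). The gripper opens to 88 mm and grips with 3 to 60 N. Pads are 20 mm wide; open, the fingers measure 115 mm over their backs; the gripper's body (75 mm by 178 mm) begins 61 mm behind the grasp point.
Start: joints at [-0.019, 0.423, 1.63, -0, 1.089, -0.019], TCP at [0.625, 0, 0.223] pointing down, gripper open.
Joint ranges: [-3, 3], [-0.9, 2.11], [0.09, 2.58], [-1.31, 4.45], [0.11, 2.69], [-2.54, 2.54]. Speed limits (rad/s): [2.39, 2.39, 3.01, 3.14, 3.14, 3.14].

## Interface

Orientations are given as a unit quaternion [w, x, y, z].
In Python, from station import move_pose, movel, movej, command_gripper, wait, inverse_kinematics, read_camera, camera_info, MotionError, job_done, get_time, get_joint_pos, get_qvel, get_effort, get_tcp_pos, get_ee_rot, get_ft_force, get_ft_torque, get_grip_width gives the robot as it stands. Calls block until the motion is done:
- move_pose(position, orientation): joint-space move of the TCP to a pose.
- movel(position, frame=None, v=0.15, until_force=None): straight line of the TCP; frame=None keeps the orientation; v is the mean speed in m/s. With until_force (N) it stops when the force on the tool has changed by that much, and returns True; else False.
- movej(angles): joint-space move.
- command_gripper(opening): opening from 0.0 (shut) to 1.0 (fully open); the grip force is fixed at half the most; returns when the fingers have stopped.
- wait(seconds).
- inverse_kinematics(position, orientation): joint angles nearest the present ones, or None.
- read_camera(name): name is "scene" or "side" or "wrist"; returns the picture (480x640x3 uint8, red, green, blue); there is no depth.
- camera_info(name): a dict with "intrinsics" (3x3 intrinsics, pixels), "T" (4x4, takes a point from camera to world coordinates); the wrist camera has in their place "tool_from_camera" (4x4, takes a point from camera to tool coordinates, whose origin is the TCP and whose axes are the tool frame's). Camera axes: x right, y up, looking along -z (the intrinsics and any distortion apply to the point x, -y, -z); pixel columns grow to the right and rows downward; lengths in m; the calibration is good to about 2 mm. A picture is of the moment at which its call begins: read the wrist's pose just before it. camera_info takes no time and is no camera call.
A pose or a line that the arm cannot do raises MotionError and nothing moves.
- job_done(): hands the job in, once; it reports no verdict.
Readings, each from a call of its own:
- get_time(): time.
- get_joint_pos(): joint angles.
- get_qvel(): joint speeds.
- get_effort(): joint torques, N m.
- get_tcp_pos(): TCP position.
- get_ee_rot(): TCP orientation.
- get_ft_force(): force on the tool from outside, world axes, zero at the start.
- get_ft_torque(): the same for the moment, N m.
- get_grip_width(): opening from 0.0 (shut) to 1.0 (fully open).
Only numpy, scipy, OpenCV 4.12 (cv2) and the standard library are available. Lean on these libraries where they do the work, as an engineer would, in place of code of your own. Each camera call takes 0.05 s, during which the arm holds its last target.

## Working session

There is one attempt and no reset: what is moved stays moved. The work goes in short steps, each a Python script; the robot and the scene stay as the last script left them, time stands still between calls to the robot, and variables do not carry over. Pictures are saved under pics/ and viewed, and the job is handed in when it is done.

```bash
ls; mkdir -p pics
python3 - <<'E'
from station import *
import cv2
for n in ["scene","side","wrist"]:
    im=read_camera(n); cv2.imwrite(f"pics/{n}0.png",im[:,:,::-1])
    i=camera_info(n); print(n,i)
print(get_time(),get_tcp_pos(),get_ee_rot(),get_grip_width())
E
```

```text
pics
scene {'intrinsics': array([[476.89897763,   0.        , 313.39705086],
       [  0.        , 476.89897763, 232.42373705],
       [  0.        ,   0.        ,   1.        ]]), 'T': array([[ 0.66323497, -0.44991906,  0.59807375,  1.20113671],
       [ 0.7483493 ,  0.40896159, -0.52222959, -0.57483095],
       [-0.00962814,  0.793929  ,  0.60793424,  0.79685241],
       [ 0.        ,  0.        ,  0.        ,  1.        ]])}
side {'intrinsics': array([[450.39725541,   0.        , 314.4368754 ],
       [  0.        , 450.39725541, 237.92711935],
       [  0.        ,   0.        ,   1.        ]]), 'T': array([[-0.9448067 ,  0.17856855, -0.27468815,  0.24347154],
       [-0.32755442, -0.53264039,  0.780386  ,  0.80862113],
       [-0.00695761,  0.82728924,  0.56173313,  0.62929062],
       [ 0.        ,  0.        ,  0.        ,  1.        ]])}
wrist {'intrinsics': array([[404.36976587,   0.        , 312.0977392 ],
       [  0.        , 404.36976587, 243.28114572],
       [  0.        ,   0.        ,   1.        ]]), 'tool_from_camera': array([[ 9.99999852e-01,  2.37107400e-04, -4.90483204e-04,
         6.62618060e-04],
       [ 9.59675627e-05, -9.62908991e-01, -2.69826363e-01,
        -7.41894591e-02],
       [-5.36268514e-04,  2.69826276e-01, -9.62908871e-01,
        -1.61920391e-01],
       [ 0.00000000e+00,  0.00000000e+00,  0.00000000e+00,
         1.00000000e+00]])}
0.15 [6.24583899e-01 2.90682892e-05 2.22100824e-01] [-1.19931380e-05  9.99999836e-01  6.78633963e-07 -5.72896417e-04] 1.000923499069637
```

View pics/scene0.png

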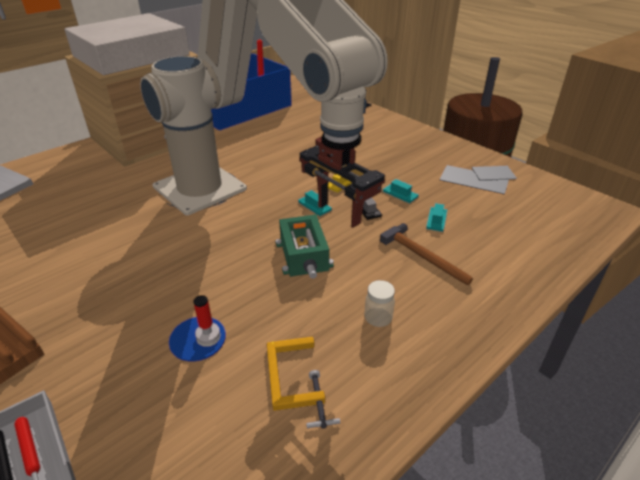

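View pics/side0.png

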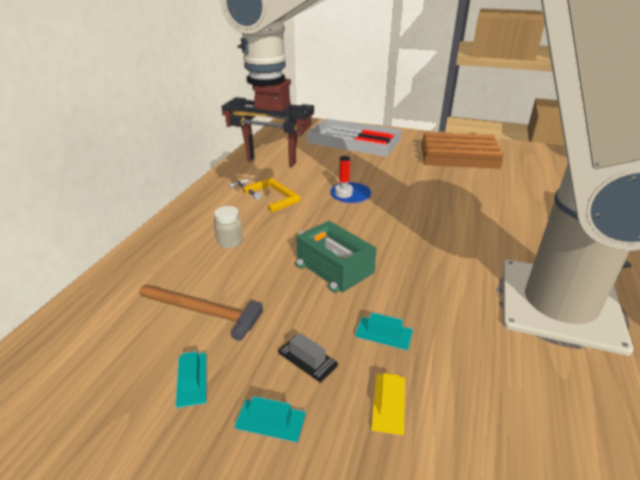

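View pics/wrist0.png

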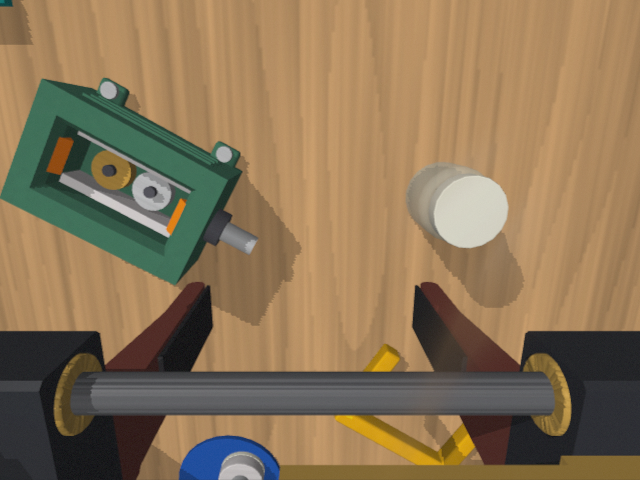

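Side view: black cover with its grey block at about (308,355), among turquoise and yellow look-alikes, and the case at (335,255). Scene view: blue pad at (197,339), tool standing near its right edge, jar at (380,305). Wrist view: case opening at upper left with its stub pointing lower right. I'll get coarse positions first, then take closer wrist views.

```bash
cat > h.py <<'E'
from station import *
import numpy as np, cv2
from scipy.spatial.transform import Rotation as R
def rot(q): return R.from_quat([q[1],q[2],q[3],q[0]]).as_matrix()
def campose(name):
    i=camera_info(name); K=i["intrinsics"]
    if name=="wrist":
        T=np.eye(4); T[:3,:3]=rot(get_ee_rot()); T[:3,3]=get_tcp_pos(); T=T@i["tool_from_camera"]
    else: T=i["T"]
    return K,T
def cast(K,T,uv,z):
    uv=np.atleast_2d(uv).astype(float)
    d=np.c_[(uv[:,0]-K[0,2])/K[0,0],-(uv[:,1]-K[1,2])/K[1,1],-np.ones(len(uv))]@T[:3,:3].T
    return T[:3,3]+d*((z-T[2,3])/d[:,2])[:,None]
def proj(K,T,p):
    c=(np.atleast_2d(p)-T[:3,3])@T[:3,:3]
    return np.c_[K[0,2]-K[0,0]*c[:,0]/c[:,2],K[1,2]+K[1,1]*c[:,1]/c[:,2]]
def snap(name,fn=None):
    KT=campose(name); im=read_camera(name)
    if fn: cv2.imwrite("pics/"+fn,im[:,:,::-1])
    return im,*KT
def down(yaw): # tool z down, tool x at world angle yaw
    q=(R.from_euler('z',yaw)*R.from_quat([1,0,0,0])).as_quat(); return [q[3],q[0],q[1],q[2]]
E
python3 - <<'E'
from h import *
K,T=campose("side"); print("side cover,case,jar,hammer head,clamp",cast(K,T,[[308,365]],0.0),cast(K,T,[335,240],.07),cast(K,T,[228,240],0),cast(K,T,[248,318],0.01))
K,T=campose("scene"); print("scene pad, case",cast(K,T,[[197,339]],0.006),cast(K,T,[303,238],.07),cast(K,T,[380,318],0.0))
E
```

```text
side cover,case,jar,hammer head,clamp [[0.43170318 0.31358242 0.        ]] [[0.47152423 0.02493451 0.07      ]] [[0.75116725 0.01105936 0.        ]] [[0.57797939 0.25093681 0.01      ]]
scene pad, case [[ 0.53512895 -0.32415938  0.006     ]] [[0.48575261 0.01551755 0.07      ]] [[0.75093934 0.01173075 0.        ]]
```

Run:
```python
from h import *
import pickle
D={}
for n,x,y,z in [("pad",.535,-.38,.26),("case",.478,-.04,.24),("cover",.432,.26,.24)]:
    move_pose([x,y,z],down(0)); D[n]=snap("wrist",n+"1.png"); print(n,get_time(),get_tcp_pos())
pickle.dump(D,open("D.pkl","wb"))
```

```text
pad 1.6583 [ 0.53560348 -0.37875467  0.25984681]
case 3.0083 [ 0.47878078 -0.04082386  0.24020693]
cover 4.2167 [0.43252073 0.25894506 0.23994708]
```

View pics/pad1.png

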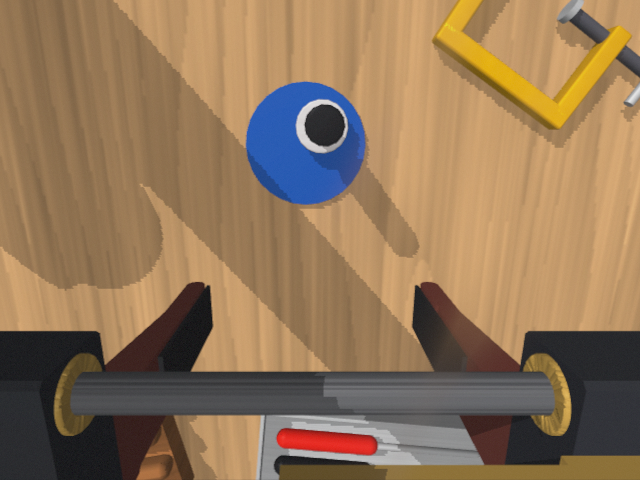

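View pics/case1.png

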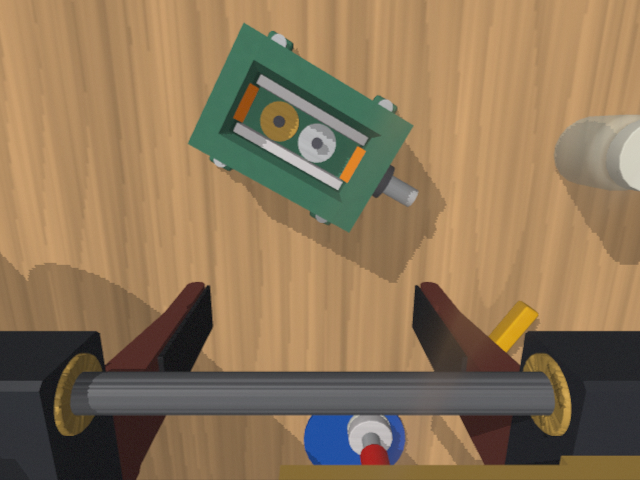

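View pics/cover1.png

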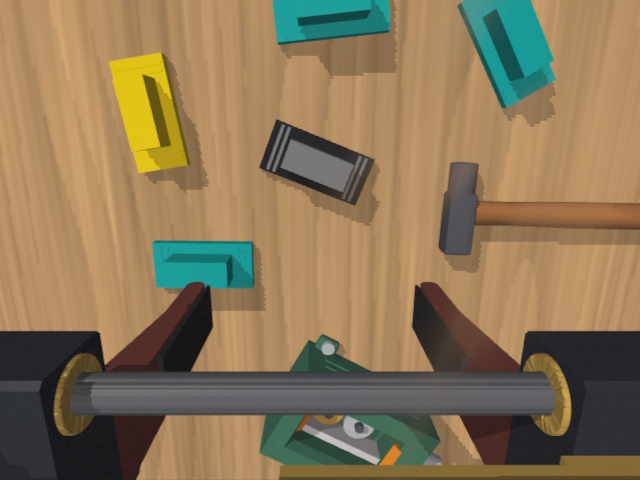

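Pad view: pad at (306,143), tool's black end at (324,125). Case view: rim corners near (245,24), (412,124), (347,231), (190,143), with catches at (246,103) and (352,164). Cover view: black plate around (317,163), grey block top inside it; nearest look-alike is more than 60 px away.

```bash
cat > meas.py <<'E'
from h import *
import pickle
D=pickle.load(open("D.pkl","rb"))
def big(m):
    c,_=cv2.findContours(m.astype(np.uint8),cv2.RETR_EXTERNAL,cv2.CHAIN_APPROX_NONE); return max(c,key=cv2.contourArea)[:,0,:]
def rect(w,name):
    (c,s,a)=cv2.minAreaRect((w[:,:2]*1000).astype(np.float32)); 
    if s[0]<s[1]: s=(s[1],s[0]); a+=90
    print(name,"c",np.array(c).round(1),"size",np.round(s,1),"ang",round((a+90)%180-90,2)); return c,a
# pad/tool
im,K,T=D["pad"]; h=cv2.cvtColor(im,cv2.COLOR_RGB2HSV); sub=np.zeros((480,640),bool); sub[60:230,220:400]=1
m=(h[...,0]>95)&(h[...,0]<130)&(h[...,1]>120)&sub
w=cast(K,T,big(m),.006); c,r=cv2.minEnclosingCircle((w[:,:2]*1000).astype(np.float32)); print("pad",c,r)
mb=(im.max(2)<60)&sub; w=cast(K,T,big(mb),.118); c,r=cv2.minEnclosingCircle((w[:,:2]*1000).astype(np.float32)); print("tool top",c,r)
mw=((h[...,1]<40)&(h[...,2]>120)&sub)|mb; w=cast(K,T,big(mw),.024); c,r=cv2.minEnclosingCircle((w[:,:2]*1000).astype(np.float32)); print("tool foot",c,r)
# case
im,K,T=D["case"]; h=cv2.cvtColor(im,cv2.COLOR_RGB2HSV)
m=((h[...,0]>65)&(h[...,0]<90)&(h[...,1]>80)).astype(np.uint8); m[250:]=0
cnt=big(cv2.morphologyEx(m,cv2.MORPH_CLOSE,np.ones((45,45)))); q=cv2.approxPolyDP(cnt.reshape(-1,1,2),12,True)[:,0]; print(q.tolist())
for z in (.07,): 
  w=cast(K,T,q,z)[:,:2]*1000; print(w.round(1).tolist(), w.mean(0))
mo=(h[...,0]>5)&(h[...,0]<18)&(h[...,1]>200)
mo[:80]=0; mo[200:]=0; mo[:, :225]=0; mo[:,400:]=0
n,l,st,ce=cv2.connectedComponentsWithStats(mo.astype(np.uint8))
for i in range(1,n):
  if st[i,4]>60: print("orange",st[i],ce[i],cast(K,T,ce[i],.058)*1000)
# cover
im,K,T=D["cover"]; sub=np.zeros((480,640),bool); sub[100:220,240:390]=1
h=cv2.cvtColor(im,cv2.COLOR_RGB2HSV)
m=((h[...,1]<60)&(im.max(2)>90)&(im.max(2)<150)&sub).astype(np.uint8)
rect(cast(K,T,big(cv2.morphologyEx(m,cv2.MORPH_OPEN,np.ones((7,7)))),.038),"block")
m=((h[...,1]<60)&sub).astype(np.uint8)
rect(cast(K,T,big(m),.010),"plate")
E
python3 meas.py
```

```text
pad (529.3204345703125, -319.0706787109375) 59.26830291748047
tool top (545.0364990234375, -301.26312255859375) 14.25855827331543
tool foot (545.1705932617188, -301.2463073730469) 24.594539642333984
[[243, 24], [189, 143], [348, 231], [400, 144], [385, 140], [382, 98]]
[[428.7, 109.1], [381.6, 23.6], [510.1, -48.8], [550.0, 22.7], [537.8, 25.8], [534.0, 57.4]] [490.36946256  31.65863091]
orange [234  84  24  38 368] [245.59782609 102.43206522] [[426.274012    54.93112911  58.        ]]
orange [341 147  24  35 300] [352.09333333 163.92      ] [[513.30737843   6.14630302  58.        ]]
block c [437.5 302.8] size [59.9 26.3] ang -21.63
plate c [435.1 303.7] size [94.  47.1] ang -21.65
```

Case estimates agree: centre from the rim diagonal (469.4, 30.2), from the catch midpoint (469.8, 30.5), yaw about -29.2°, outer size 147.5 x 97.6 mm. Block top measures 59.9 x 26.3 mm against 60 x 26. The plate contour came out short (94 mm), so I'll use the block. Tool top and foot agree within 0.2 mm, so it stands upright. Picking the cover now.

Run:
```python
from h import *
yaw=np.radians(68.37)
for y in (yaw,yaw-np.pi): print(y, inverse_kinematics([.4373,.303,.1],down(y)), inverse_kinematics([.4696,.0304,.15],down(y-np.radians(7.57))))
q=down(yaw)
command_gripper(0.75)
move_pose([.4373,.303,.10],q)
movel([.4373,.303,.0145],v=.08,until_force=4)
print(get_tcp_pos(),get_ft_force())
command_gripper(0.0); print("w",get_grip_width()*88)
movel([.4373,.303,.12],v=.12); print("w",get_grip_width()*88,get_ft_force(),get_time())
snap("side","grasp_side.png"); snap("wrist","grasp_wrist.png")
```

```text
1.1932816095885233 [ 5.83567322e-01  4.68720377e-01  1.91380722e+00 -4.44089210e-16
  7.59065056e-01 -6.09714288e-01] [ 3.93552621e-02  3.08662671e-01  2.01882454e+00 -4.44089210e-16
  8.14105444e-01 -1.02180492e+00]
-1.9483110440012699 [ 5.83567322e-01  4.68720377e-01  1.91380722e+00 -4.44089210e-16
  7.59065056e-01  2.53187837e+00] [ 3.93552621e-02  3.08662671e-01  2.01882454e+00 -4.44089210e-16
  8.14105444e-01  2.11978773e+00]
[0.43762455 0.30322953 0.01493825] [-0.76190713  0.14234488  0.3115518 ]
w 25.771400890852007
w 26.06896811491911 [-0.27382294 -0.16915902 -0.99645812] 8.7583
```

View pics/grasp_side.png

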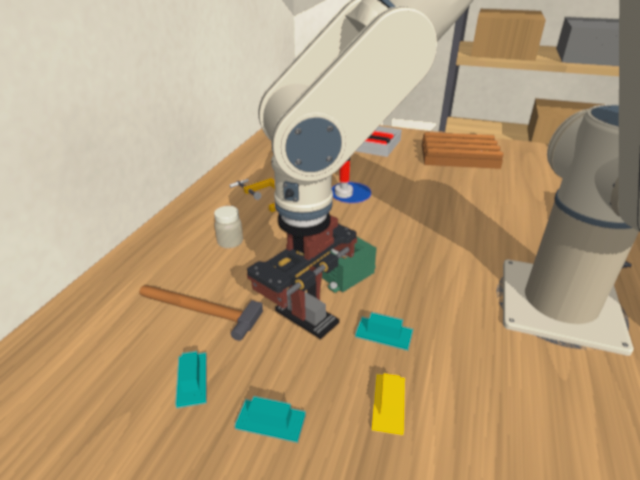

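View pics/grasp_wrist.png

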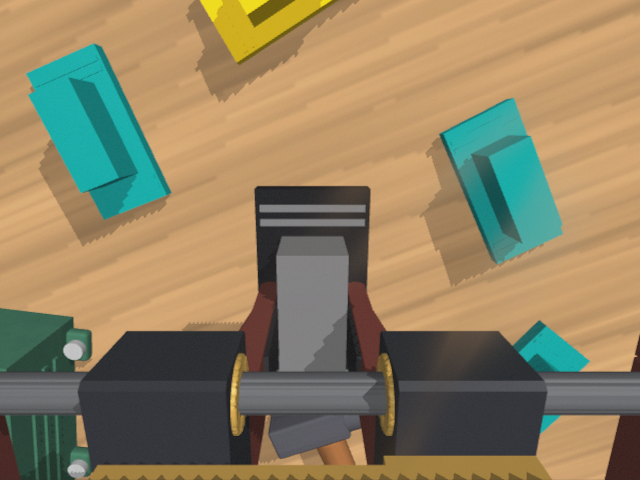

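Grip is 26 mm, and the cover hangs square between the jaws with its end edge at row 186, columns 255–370. I'll check its offset along the block from that edge, then carry it to the mouth.

Run:
```python
from h import *
i=camera_info("wrist");K=i["intrinsics"];T=i["tool_from_camera"]
e=cast(K,T,[[255,187],[370,187]],.005)*1000; print("edge tool mm",e)   # expect y=-50, x +-24
off=(e[:,1].mean()+50)/1000; print("off",off)
c=np.array([.4696,.0304]); yaw=np.radians(60.8)
# tool y axis in world for down(yaw)
ty=rot(down(yaw))[:2,1]; p=c-ty*np.clip(off,-.004,.004); print(p)
move_pose([*p,.15],down(yaw))
r=movel([*p,.080],v=.06,until_force=5); print(r,get_tcp_pos(),get_ft_force(),get_time())
snap("wrist","pre_wrist.png"); snap("side","pre_side.png")
```

```text
edge tool mm [[-22.89986518 -50.57183442   5.        ]
 [ 24.55187455 -50.56693008   5.        ]]
off -0.0005693822518401106
[0.47009703 0.03012222]
False [0.47039508 0.03011527 0.08034226] [-0.38549802  0.99396754 -0.43853602] 11.25
```

View pics/pre_wrist.png

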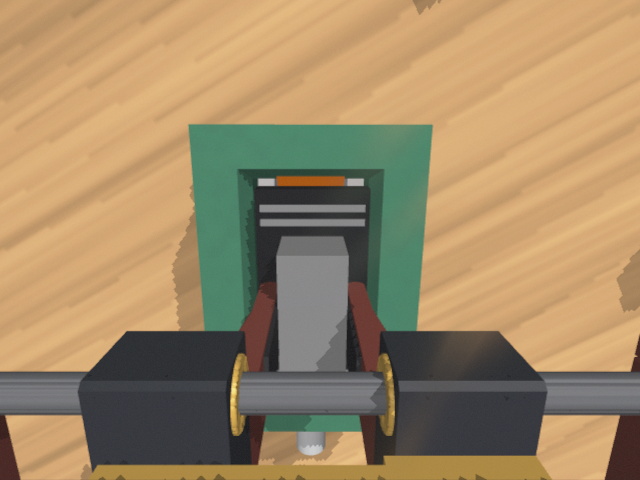

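View pics/pre_side.png

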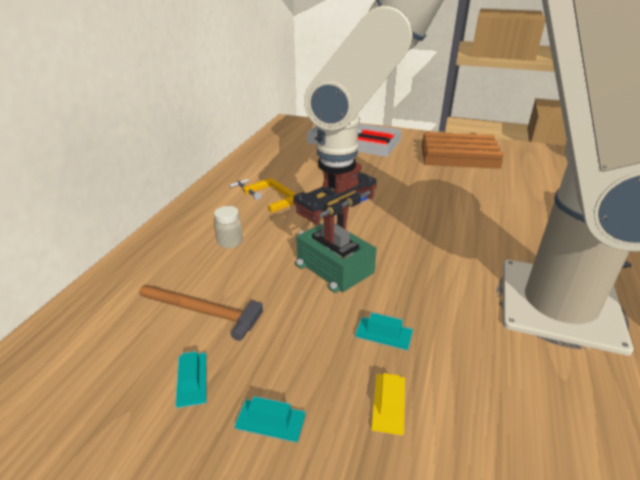

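The cover sits squarely inside the mouth in the wrist view: rim end edge at row 125, columns 190–432, plate within it. Checking its centring against the rim, then lowering and releasing.

Run:
```python
from h import *
i=camera_info("wrist");K=i["intrinsics"];T=i["tool_from_camera"]
print("rim",cast(K,T,[[190,125],[432,125],[311,125]],.0103)*1000)
print("plate",cast(K,T,[[255,187],[370,187]],.005)*1000)
p=get_tcp_pos()
r=movel([p[0],p[1],.0755],v=.03,until_force=4); print(r,get_tcp_pos(),get_ft_force())
command_gripper(0.6)
wait(.3)
p=get_tcp_pos(); movel([p[0],p[1],.20],v=.15)
# view from the offset so the case is in the upper image
yaw=np.radians(60.8); ty=rot(down(yaw))[:2,1]
v=np.array([.4696,.0304])+ty*.07
move_pose([*v,.24],down(yaw)); im,K,T=snap("wrist","laid.png")
np.savez("laid.npz",im=im,K=K,T=T); print(get_time())
snap("side","laid_side.png")
```

```text
rim [[-49.18187151 -75.27963796  10.3       ]
 [ 49.7455698  -75.27030813  10.3       ]
 [  0.28010505 -75.27497321  10.3       ]]
plate [[-22.83332644 -50.66446764   5.        ]
 [ 24.61780719 -50.65913558   5.        ]]
False [0.47021658 0.03011407 0.07530624] [-0.29115044  0.26005639 -0.99004126]
14.0167
```

View pics/laid.png

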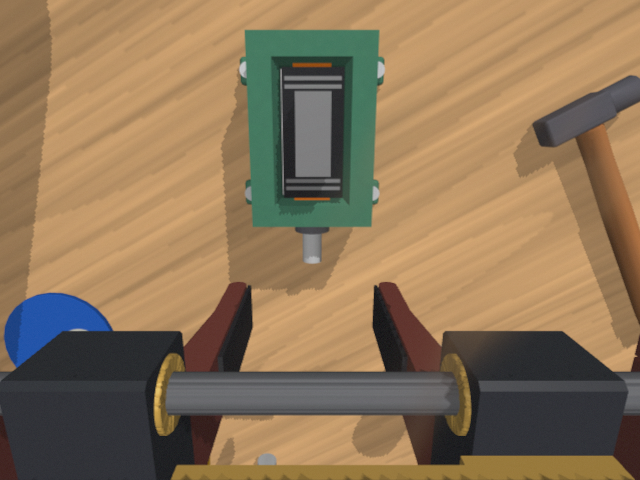

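View pics/laid_side.png

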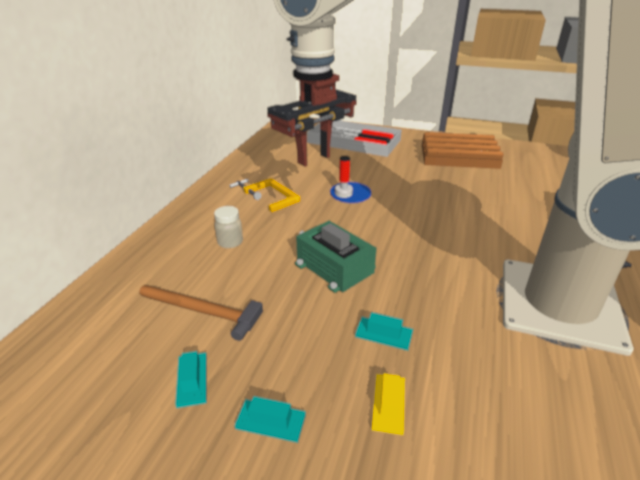

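The cover lies level in the mouth, with both catches visible at its ends (rows 65 and 199). Measuring the block top, then fetching the tool.

Run:
```python
from h import *
d=np.load("laid.npz"); im,K,T=d["im"],d["K"],d["T"]
h=cv2.cvtColor(im,cv2.COLOR_RGB2HSV); sub=np.zeros((480,640),bool); sub[85:182,285:340]=1
m=((h[...,1]<60)&(im.max(2)>90)&(im.max(2)<160)&sub).astype(np.uint8); m=cv2.morphologyEx(m,cv2.MORPH_OPEN,np.ones((7,7)))
c,_=cv2.findContours(m,cv2.RETR_EXTERNAL,cv2.CHAIN_APPROX_NONE); c=max(c,key=cv2.contourArea)[:,0]
print(cv2.minAreaRect((cast(K,T,c,.098)[:,:2]*1000).astype(np.float32)))
print("rim",cast(K,T,[[246,30],[379,30],[372,227],[252,227]],.07)[:,:2].mean(0)*1000)
t=np.array([.545,-.3013]); q=down(np.radians(60.8))
command_gripper(0.8)
move_pose([*t,.17],q)
print(movel([*t,.0725],v=.08,until_force=4),get_tcp_pos())
command_gripper(0.0); print("w",get_grip_width()*88,get_tcp_pos(),get_ft_force())
movel([*t,.19],v=.12); print("w",get_grip_width()*88,get_tcp_pos(),get_ft_force(),get_time())
snap("wrist","tool_wrist.png"); snap("scene","tool_scene.png")
```

```text
((470.0295715332031, 31.13544273376465), (25.896303176879883, 59.47233581542969), 60.545345306396484)
rim [470.11598208  30.65664695]
False [ 0.54536003 -0.30151114  0.07307859]
w 29.551278551328004 [ 0.54497474 -0.30135822  0.07248686] [-0.19319911 -0.78543227 -0.65284781]
w 29.60243940666045 [ 0.54440125 -0.30097485  0.18907825] [-0.06184637 -0.03354128 -4.16756678] 18.9417
```

View pics/tool_wrist.png

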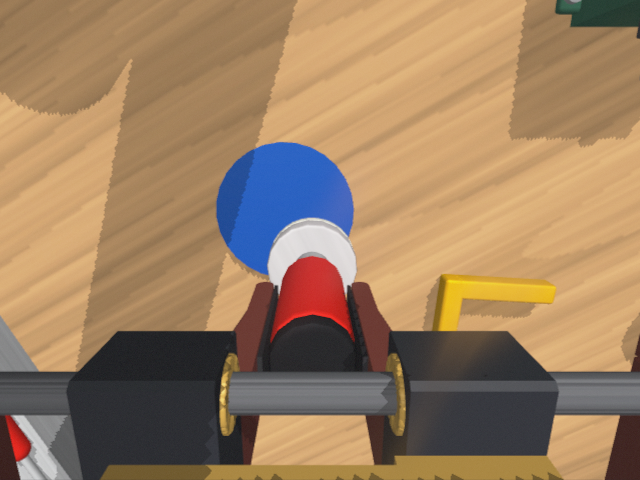

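View pics/tool_scene.png

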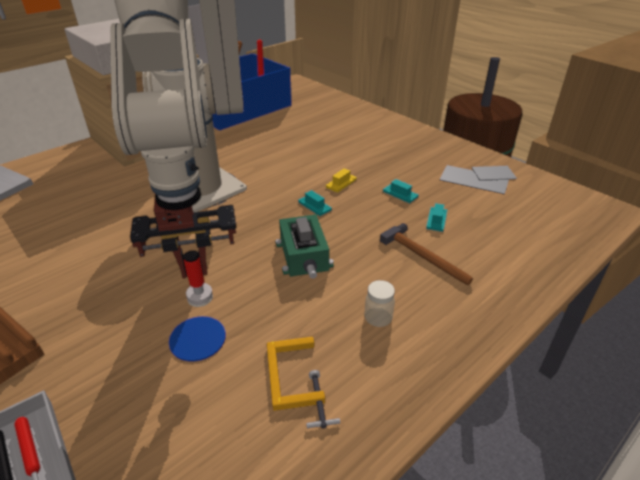

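Tool held upright (grip 29.6 mm, +4.2 N weight reading) with its foot at (312,258) in the wrist view. Cover centre is (470.0, 31.1) and rim centre (470.1, 30.7). Both agree, so I'll press there.

Run:
```python
from h import *
i=camera_info("wrist");K=i["intrinsics"];T=i["tool_from_camera"]
print("foot top in tool mm",cast(K,T,[[269,263],[355,263],[312,220]],.0485)*1000)
q=down(np.radians(60.8)); p=[.470,.0308]
move_pose([*p,.20],q)
print(movel([*p,.169],v=.08,until_force=8),get_ft_force(),get_tcp_pos())
snap("side","press0.png")
r=movel([*p,.160],v=.02,until_force=5); print("contact",r,get_tcp_pos(),get_ft_force(),get_grip_width()*88)
r=movel([*p,.1445],v=.03,until_force=32); print("press",r,get_tcp_pos(),get_ft_force(),get_grip_width()*88,get_time())
wait(.3); print(get_tcp_pos(),get_ft_force())
snap("side","press1.png"); snap("scene","press1s.png")
```

```text
foot top in tool mm [[-22.88910773  -3.11416219  48.5       ]
 [ 24.23613791  -3.1077231   48.5       ]
 [  0.67706471 -27.1947156   48.5       ]]
False [-0.72648763 -0.57203333 -3.1934376 ] [0.47011627 0.03048455 0.16879679]
contact True [0.47024417 0.03090485 0.16231393] [1.6581013  0.98517303 0.32472056] 29.62427227911957
press True [0.4696727  0.03054771 0.14640461] [-2.19784068 -0.03764349  6.20204617] 29.701319347378853 21.8417
[0.46966864 0.030546   0.14639831] [-1.76991127 -0.67371302  5.71049289]
```

View pics/press1.png

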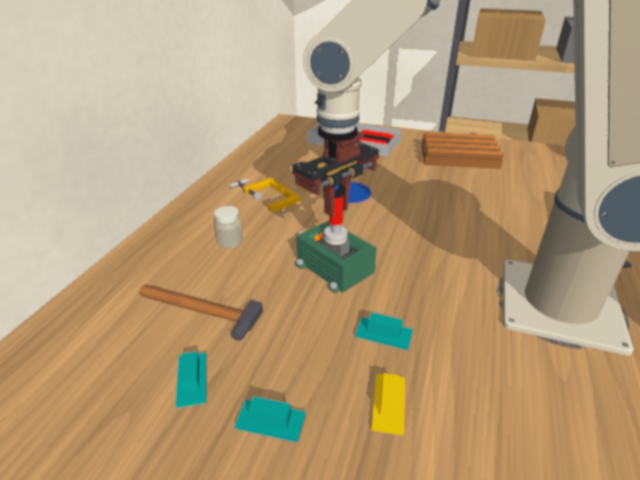

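The cover now sits low in the case. TCP stopped at 0.1464, against 0.147 expected for home. I'll lift and check from above with the tool still in hand, in case another press is needed.

Run:
```python
from h import *
yaw=np.radians(60.8); ty=rot(down(yaw))[:2,1]
p=get_tcp_pos(); movel([p[0],p[1],.22],v=.15)
v=np.array([.4696,.0304])+ty*.085
move_pose([*v,.24],down(yaw)); im,K,T=snap("wrist","home.png"); np.savez("home.npz",im=im,K=K,T=T)
print(get_grip_width()*88,get_time()); snap("side","home_side.png")
```

```text
29.447757060069826 23.375
```

View pics/home.png

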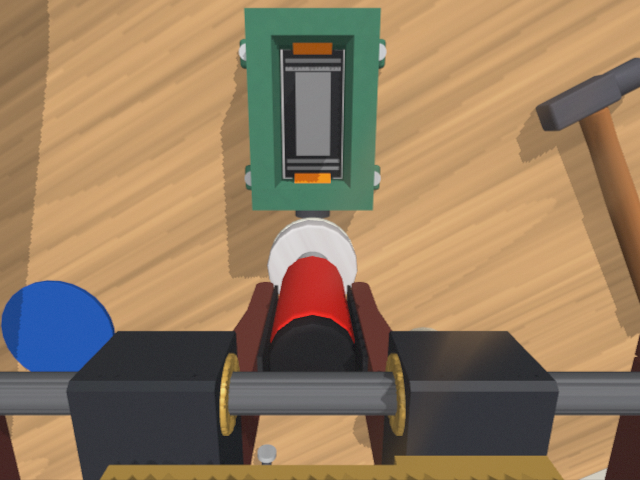

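View pics/home_side.png

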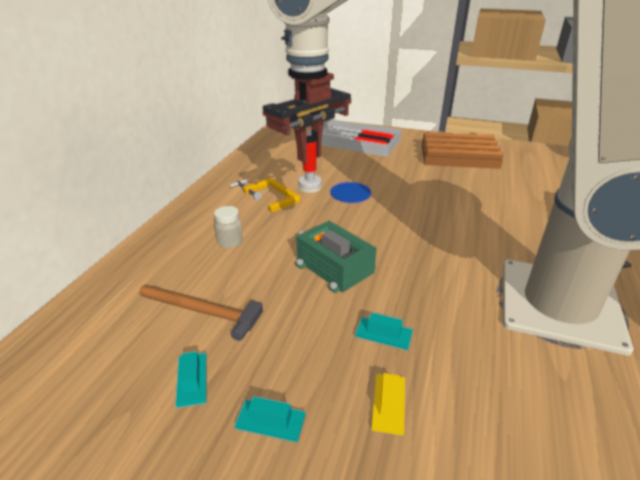

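Both orange catches now stand over the plate's ends (rows 48 and 178). Checking the block's size at 80.5 mm height, then returning the tool to the pad centre.

Run:
```python
from h import *
d=np.load("home.npz"); im,K,T=d["im"],d["K"],d["T"]
h=cv2.cvtColor(im,cv2.COLOR_RGB2HSV); sub=np.zeros((480,640),bool); sub[66:162,285:340]=1
m=((h[...,1]<60)&(im.max(2)>90)&(im.max(2)<160)&sub).astype(np.uint8); m=cv2.morphologyEx(m,cv2.MORPH_OPEN,np.ones((7,7)))
c,_=cv2.findContours(m,cv2.RETR_EXTERNAL,cv2.CHAIN_APPROX_NONE); c=max(c,key=cv2.contourArea)[:,0]
for z in (.0805,.098): print(z,cv2.minAreaRect((cast(K,T,c,z)[:,:2]*1000).astype(np.float32)))
q=down(np.radians(60.8)); p=[.5293,-.3191]
move_pose([*p,.17],q)
movel([*p,.082],v=.1,until_force=8); print(get_tcp_pos(),get_ft_force())
r=movel([*p,.069],v=.015,until_force=3); print(r,get_tcp_pos(),get_ft_force())
snap("scene","place.png"); snap("wrist","place_w.png"); print(get_time())
```

```text
0.0805 ((469.76171875, 30.787982940673828), (26.176963806152344, 59.84318923950195), 61.1470832824707)
0.098 ((470.33306884765625, 30.466007232666016), (24.744747161865234, 56.56900405883789), 61.147064208984375)
[ 0.52980549 -0.31938975  0.08260849] [-0.26668857  0.51350812 -2.66921683]
True [ 0.52910763 -0.31910342  0.07188131] [-0.37017916 -0.27647509  5.26166475]
26.4167
```

View pics/place.png

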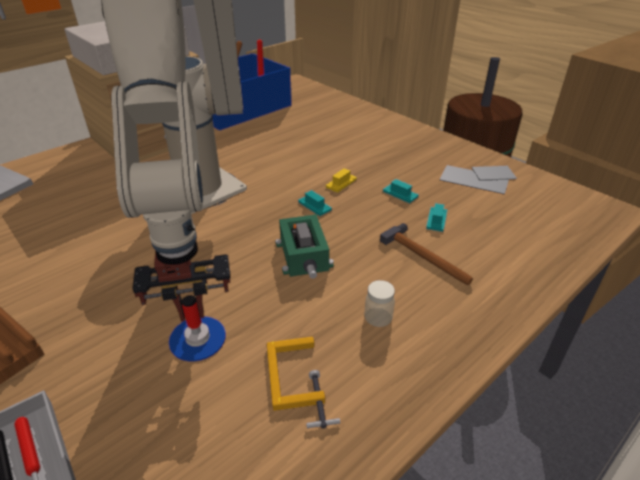

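View pics/place_w.png

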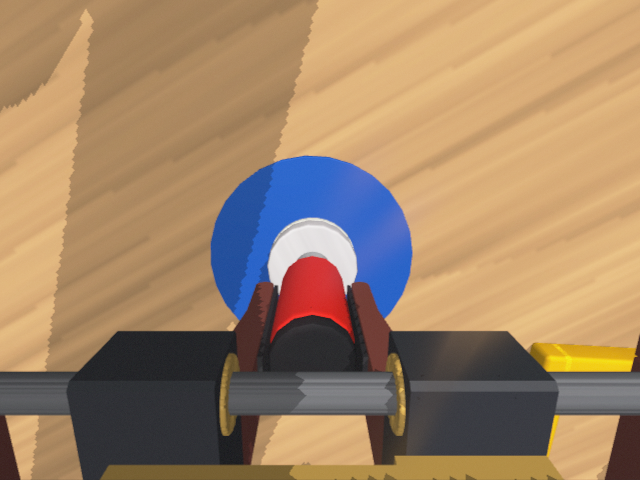

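Cover is home: at 80.5 mm the block measures 59.8 x 26.2 mm, centred at (469.8, 30.8). Tool foot is on the middle of the pad. Releasing, rising straight up and checking.

Run:
```python
from h import *
command_gripper(0.8); wait(.3)
p=get_tcp_pos(); movel([p[0],p[1],.21],v=.12)
move_pose([.535,-.38,.26],down(0)); im,K,T=snap("wrist","fin_pad.png"); h=cv2.cvtColor(im,cv2.COLOR_RGB2HSV)
snap("scene","fin_scene.png")
sub=np.zeros((480,640),bool); sub[60:230,220:400]=1
def circ(m,z):
    c,_=cv2.findContours(m.astype(np.uint8),cv2.RETR_EXTERNAL,cv2.CHAIN_APPROX_NONE); c=max(c,key=cv2.contourArea)[:,0]
    return cv2.minEnclosingCircle((cast(K,T,c,z)[:,:2]*1000).astype(np.float32))
mb=(im.max(2)<60)&sub
print("top",circ(mb,.118)); print("foot",circ(((h[...,1]<40)&(h[...,2]>120)&sub)|mb,.024)); print("pad",circ((h[...,0]>95)&(h[...,0]<130)&(h[...,1]>120)&sub,.006)); print(get_time())
```

```text
top ((529.4783325195312, -318.2500305175781), 14.216995239257812)
foot ((529.4407958984375, -318.3742370605469), 24.624357223510742)
pad ((529.2996826171875, -319.21624755859375), 59.37653732299805)
29.8417
```

View pics/fin_pad.png

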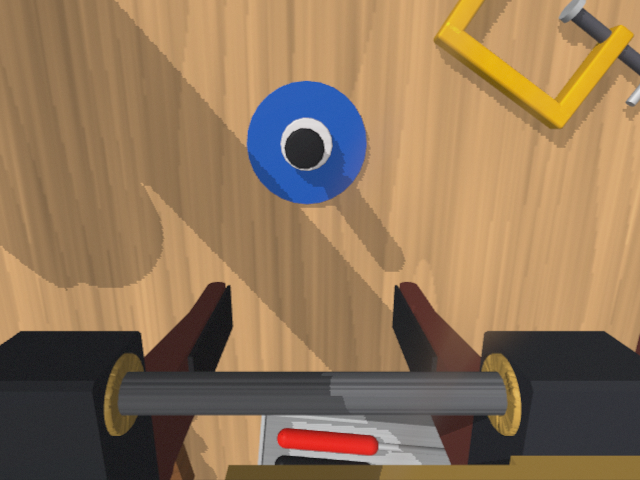

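View pics/fin_scene.png

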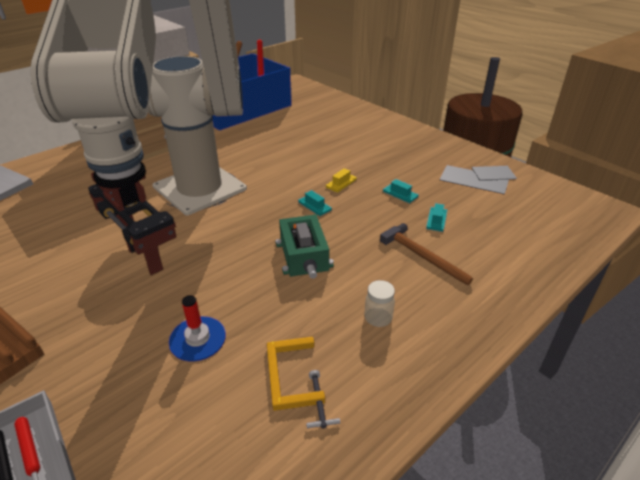

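The tool stands upright in the middle of the pad (top and foot centres agree within 0.2 mm). Hammer, clamp and jar appear at the same pixels as at the start.

```bash
python3 -c "
from station import *
print(job_done(),get_time())"
```

```text
the job is handed in; nothing more can be done
the job is handed in; nothing more can be done
```

The cover is snapped home under both catches, the seating tool is back upright on its pad, and I handed the job in at about 30 s of the 64 s allowed. `job_done` gives no verdict, so the checks below are my own measurements.

- **Cover laid in:** I gripped it by its block, set it level in the mouth and released it. Its centre measured within 1 mm of the opening's centre.
- **Cover pressed home:** I pressed with the held tool until the force stop tripped. The gripper then stood at 0.1464 m, against about 0.147 m expected for home. From above, both orange catches stand over the plate's ends. The block's top measures 59.8 x 26.2 mm at the home height, against 60 x 26 mm actual, and its centre is within 1 mm of the case's.
- **Tool returned:** It stands about 1 mm from the pad's centre. Its top and foot centres agree within 0.2 mm, so it is upright.
- **Bystanders:** The hammer, clamp and jar look unmoved in the scene picture; I compared these by eye only.

One measurement disagreed: before I picked up the cover, its plate outline came out 94 mm long instead of 100 mm. I used the block's outline instead, and the later fit confirmed it. No check failed.

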